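# Set a slip stone in the honing block

### The job

The carver wants to hone a gouge. Take the long slip stone with the rounded top edge and stand it on its flat edge in the groove of the wooden honing block, right down on the groove's floor with the rounded edge up. Then slide the block's wooden jaw up until the stone is snug between the jaw and the fixed stop. The stone is brittle, so do not drop it or knock it over, and leave the other stones and the gouge where they are.

Things in the scene. Friction and masses are not known exactly. Their poses are not given: they have to be found in the camera images.
- slip_mid (a point): the long slip stone: grey slab, 100 mm long (its x axis), 16 mm thick (y), 66 mm high (z, up), with a flat lower edge and a fully rounded (8 mm radius) top edge, about 0.23 kg, loose, standing on its lower edge; the point is its centre, 33 mm above its lower edge. The two broad faces are flat and parallel up to 58 mm above the lower edge. Turned end for end it is the same
- holder: wooden honing block fixed to the bench: 230 mm long (x -125 to +105), 80 wide (y); open groove along x at mid-width, 21 mm wide, 12 deep. Origin on the bench under the groove's centre line; z up, groove floor at z 12 mm, upper face at 24. Fixed stop across the +x end: 60 mm wide, face at x = +80, top at z 58. The sliding jaw is towards the -x end
- stop_face (a point): the point on the groove's floor, on its centre line, at the face of the fixed stop (honing block's x = 80 mm)
- jaw (a joint): travel (m) of the wooden jaw along the groove towards the fixed stop: 0 is furthest away, up to 0.075. The clear length between the jaw's face and the stop's is 145 mm minus this value, so the 100 mm stone is snug at 0.045. It starts between 0 and 0.015, slides stiffly (about 2.5 N) and stays where it is left
- jaw_back (a point): middle of the jaw's back face (the one away from the stop), 50 mm above the bench. The jaw is a dark wooden block 22 mm thick along the groove, 44 mm wide, its top 61 mm above the bench and its underside just over the block's upper face; it moves along the honing block's x axis. At travel 0 its back is at the block's x = -87 mm
- square_mid (a point): another stone, loose: square-edged slab 100 mm long (x), 26 mm thick (y), 46 mm high (z), standing on a long edge; the point is its centre. Leave it alone
- short_mid (a point): the short slip stone, loose: like the long one, round-topped, 16 mm thick and 66 mm high, but only 55 mm long (x); the point is its centre. Leave it alone
- gouge: a gouge lying on the bench: dark square wooden handle 22 mm thick, 110 mm long from the origin to -x, steel blade 107 mm long to +x; the origin is at the joint of both, at bench level. Leave it alone
There are look-alikes about, which are no part of the job. What is shaped like the holder but blue is not meant.

How it is judged:
On the way, in this order (a step that is already met when the one before it is completed fails the run):
1. the long slip stone stands in the groove, down on its floor (z of slip_mid in the frame of holder between 0.041 and 0.049 m and y of slip_mid in the frame of holder between -0.005 and 0.005 m and x of slip_mid in the frame of holder between -0.02 and 0.034 m and angle between slip_mid's own z axis and vertical below 0.1 rad and angle between the x axis of slip_mid and the x axis of holder, either way round below 0.1 rad), for 0.2 s.
2. the jaw is slid up so that the stone is snug between jaw and stop (all of step 1 and value of joint jaw above 0.042 m), for 0.2 s.
At the end, for the whole second after the job is handed in: The long slip stone stands upright (within 0.1 rad) along the groove (within 0.1 rad), rounded edge up, on the groove's floor (height within 4 mm), against the fixed stop, and the jaw is slid up behind it with less than 3 mm of play left (travel over 0.042); the stone is released and at rest (all of step 2 and x of slip_mid in the frame of holder above 0.026 m and linear speed of slip below 0.02 m/s and contact force between the fingers and slip below 0.1 N); the robot touches nothing.
It fails at once if the long slip stone is dropped (falls free at more than 0.5 m/s) (linear speed of slip above 0.5 m/s and contact force between the fingers and slip below 0.05 N).
It fails at once if the long slip stone is tipped over (more than 0.8 rad) (angle between slip_mid's own z axis and vertical above 0.8 rad).
It fails at once if another stone or the gouge is moved more than 30 mm (distance of any of square_mid, short_mid, gouge from where it was at the start of the episode above 0.03 m).
It also fails if it takes over 51 s, if anything falls off the work surface, if the arm or the gripper's body presses on something with over 40 N, if the wrist force passes 120 N, or if a joint passes its speed limit or range.

### The arm

A 6-joint arm with a two-finger parallel gripper is mounted at the origin on the work surface. World frame = base frame: x ahead of the robot, y to its left, z up, the work surface at z = 0. Lengths are in m, angles in rad, forces in N, time in s.
With the tool pointing down it reaches from about 0.275 to 0.775 m from the base axis. Payload 14.6 kg.
Tool frame: the origin (TCP) lies at the very end of the fingers, on their centre line; the grasp point (between the pads) lies 19 mm behind it (ctrl.grip_point_offset is the distance from the TCP to the grasp point, in m); z points along the fingers, y is the line along which they close (so a half turn about z gives the same grasp; the last joint's range is limited). The gripper opens to 85 mm and grips with 20 to 120 N. Pads are 22 mm wide; open, the fingers measure 114 mm over their backs; the gripper's body (76 mm by 85 mm) begins 54 mm behind the grasp point. The pads swing forward as they close: fully open they stand 13 mm farther back than shut.
Start: joints at [-1.453, 0.263, -0.048, 1.259, 0, 1.415], TCP at [0.141, -0.506, 0.205] pointing down, gripper open.
Joint ranges: [-2.65, 2.65], [-0.89, 1.7], [-1.18, 1.37], [-2.13, 2.11], [-1.35, 1.29], [-3.14, 3.14]. Speed limits (rad/s): [1.89, 1.89, 2.57, 2.79, 3.14, 3.14].

### API

Orientations are given as a rotation vector (axis times angle).
In Python, from cell import ctrl gives the robot as it stands.
- The arm moves only by the tool arm_command, never from a script. Its argument "rows" is a list of rows, each an object of numbers: "tx", "ty", "tz": the shift along the tool's x, y, z in cm; "ax", "ay", "az": the turn, a rotation vector about the tool's x, y, z in units of 8 degrees (1.0 is 8 degrees); "claw": the closure in counts, from 0 (fully open) to 255 (shut). A call has 1 to 5 rows; each row is the pose to reach, as a shift and turn from the pose commanded when the call began, along the tool's axes at that moment; what a row does not reach only later rows make up. A row lasts 1/8 s, in which the tool goes at most 62.5 mm and 10.7 degrees, less where a joint would pass 70% of its speed; a pose out of reach is approached as far as the arm can. A call with a gripper value outside its range is refused whole. The fingers move at their own pace and stop on an object; "grip_force" is the grip in N (left out, the last holds). Time passes only in rows, so rows that repeat a pose let the fingers close. It gives the time, the measured TCP pose, the force, the opening and the grip force at its end, in the units of the state.
- ctrl.read_state(): the state, without advancing time (a new reading comes with each control period).
- ctrl.snapshot(name): name is "scene" or "side" or "wrist"; returns a dict with "frame" (480x640x3 uint8, red, green, blue), "range_z" (480x640 float32, m along the optical axis (not along the pixel's ray), 0 where there is no reading), "vfov" (degrees; the focal length in pixels is half the picture's height over the tangent of half this angle, whatever the lens; pixels are square), "cx", "cy" (the principal point, pixels), "R" (3x3) and "t" (3): a world point X has camera coordinates R X + t. Camera axes: x right, y down, z forward; pixel columns grow to the right and rows downward; lengths in m; the calibration is good to about 2 mm. The wrist camera is an equidistant fisheye: a pixel r from the principal point sees the ray r / f radians off the axis. A picture is of the moment at which its call begins.
- ctrl.job_done(): hands the job in; it is judged then, once.
The state is a dict: "time_s": time; "q": joint angles; "joint_vel": joint speeds; "joint_torque": joint torques, N m; "tool_pos": TCP position; "ee_rot": TCP orientation; "ft_force": force on the tool from outside, world axes, zero at the start; "ft_torque": the same for the moment, N m; "opening": finger opening in m; "grasp_force": force on a finger pad.
Only numpy, scipy, OpenCV 4.12 (cv2) and the standard library are available. Lean on these libraries where they do the work, as an engineer would, in place of code of your own. Each camera call takes 0.05 s, during which the arm holds its last target. There are 200 camera calls.

## Working session

There is one attempt and no reset: what is moved stays moved. The work goes in short steps, Python scripts to look and compute and a tool call to move; the robot and the scene stay as the last step left them, time stands still between calls to the robot, and variables do not carry over. Pictures are saved under pics/ and viewed, at most 10 in all, crops included, and the job is handed in when it is done.

Besides the shell and the picture viewer there is one more tool, called after ">>>" as name(argument=value, ...), one argument or row to a line, values as JSON. arm_command: Moves the arm, as the interface text tells. Its arguments: {"type":"object","properties":{"rows":{"type":"array"},"grip_force":{"type":"number"}},"required":["rows"]}

```bash
ls; mkdir -p pics
cat > h.py <<'E'
import numpy as np, cv2
from cell import ctrl
from scipy.spatial.transform import Rotation as Ro
def cloud(s):
    h,w=s["range_z"].shape; f=h/2/np.tan(np.radians(s["vfov"])/2)
    u,v=np.meshgrid(np.arange(w),np.arange(h)); z=s["range_z"]
    c=np.stack([(u-s["cx"])/f*z,(v-s["cy"])/f*z,z],-1)
    return (c-s["t"])@s["R"]   # world
def save(s,n,crop=None,k=1):
    im=s["frame"][:,:,::-1]
    if crop: a,b,c,d=crop; im=im[b:d,a:c]
    cv2.imwrite(n,cv2.resize(im,None,fx=k,fy=k,interpolation=cv2.INTER_CUBIC))
E
python3 - <<'E'
from h import *
import pickle
for n in("scene","side"):
    s=ctrl.snapshot(n); pickle.dump(s,open(n+".pkl","wb")); save(s,f"pics/{n}0.png"); print(n,s["vfov"],s["R"].round(2).tolist(),s["t"])
print(ctrl.read_state())
E
```

```text
pics
scene 55.76234098275103 [[0.85, 0.52, 0.01], [0.3, -0.48, -0.83], [-0.43, 0.71, -0.56]] [-0.40080375 -0.08717574  1.04779267]
side 47.13264716947767 [[-0.95, -0.31, 0.01], [-0.2, 0.6, -0.77], [0.24, -0.73, -0.64]] [0.43655659 0.15433424 1.1039481 ]
{'time_s': 0.1, 'q': array([-1.45334288e+00,  2.63499886e-01, -4.88578921e-02,  1.25937696e+00,
        1.05220894e-05,  1.41548065e+00]), 'joint_vel': array([-0.00064854, -0.00015346,  0.00147609,  0.00173981, -0.00016935,
       -0.00038559]), 'joint_torque': array([ 2.12374180e-03, -6.38576031e+01,  3.85061538e+01,  9.92071145e-03,
       -9.28944883e-05,  7.64574963e-06]), 'tool_pos': array([ 0.14139483, -0.50533848,  0.20426605]), 'ee_rot': array([-3.11149060e+00, -4.27010132e-01, -4.44156298e-05]), 'ft_force': array([-0.39652027,  0.62250165, -0.10291564]), 'ft_torque': array([ 0.01178008,  0.00029957, -0.02138523]), 'grasp_force': 0.0, 'opening': 0.08546398636662488}
```

View pics/scene0.png

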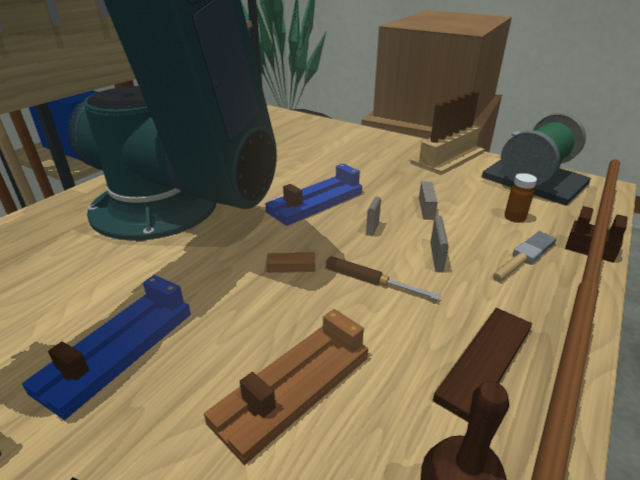

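View pics/side0.png

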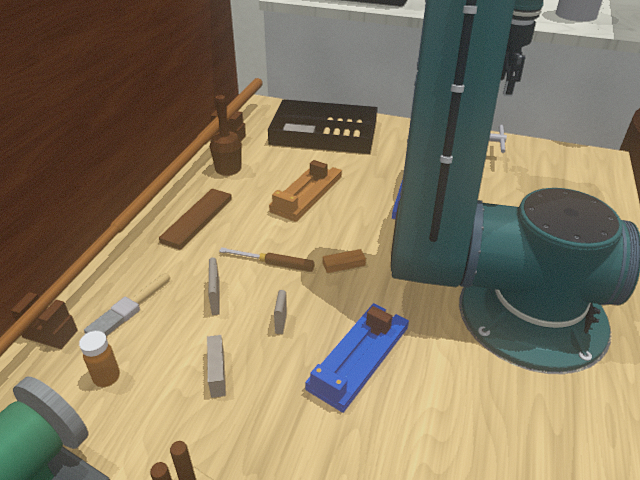

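Scene view: there are three grey stones at (373,216), (428,200) and (440,243), and in the side view at (280,311), (216,366) and (213,286). Scene (373,216) is clearly shorter, so it is the short slip. Scene (428,200) has a flat, wider top, so it is the square stone. Scene (440,243) is long and thin with a rounded top, so it fits the long slip. The wooden holder is at scene (290,385). The two blue ones are decoys. Next I'll measure these and check the stone in a crop.

```bash
cat > m.py <<'E'
from h import *
import pickle
S={n:pickle.load(open(n+".pkl","rb")) for n in("scene","side")}
def rect(P):
    r=cv2.minAreaRect(P[:,:2].astype(np.float32)*1000); return r
def blob(n,box,zlo,zhi):
    s=S[n];W=cloud(s);u0,v0,u1,v1=box
    P=W[v0:v1,u0:u1].reshape(-1,3); ok=s["range_z"][v0:v1,u0:u1].ravel()>0
    return P[ok&(P[:,2]>zlo)&(P[:,2]<zhi)]
for nm,bs,bd in [("long",(425,208,455,278),(203,250,225,322)),("short",(360,190,388,240),(270,282,294,340)),("square",(415,175,441,222),(202,328,232,402))]:
    Q=[]
    for n,b in(("scene",bs),("side",bd)):
        P=blob(n,b,0.012,0.09); Q.append(P); print(nm,n,len(P),P.mean(0).round(3),"top",np.percentile(P[:,2],99).round(4),rect(P))
    print(nm,"both",rect(np.vstack(Q)))
for n,b in(("scene",(195,300,380,465)),("side",(262,155,350,225))):
    P=blob(n,b,0.008,0.08); r=rect(P); print("holder",n,len(P),r)
    for lo,hi in((.05,.0565),(.0585,.066)):
        T=P[(P[:,2]>lo)&(P[:,2]<hi)]; print(lo,len(T),T.mean(0).round(4),rect(T))
a=S["scene"]["frame"][170:290,350:470]; b=S["side"]["frame"][250:410,195:315]
a=cv2.resize(a,(400,400),interpolation=2); b=cv2.resize(b,(400,533),interpolation=2); a=cv2.copyMakeBorder(a,0,133,0,0,0)
cv2.imwrite("pics/crop.png",np.hstack([a,b])[:,:,::-1])
E
python3 m.py
```

```text
long scene 720 [0.619 0.158 0.044] top 0.0664 ((602.051025390625, 201.44363403320312), (22.988327026367188, 199.1868896484375), 27.57892608642578)
long side 497 [0.615 0.173 0.051] top 0.0661 ((637.813232421875, 124.14498901367188), (20.021177291870117, 184.9203338623047), 23.137779235839844)
long both ((616.099609375, 165.25645446777344), (23.926342010498047, 277.2663269042969), 25.530075073242188)
short scene 355 [0.474 0.171 0.045] top 0.0668 ((468.7593078613281, 182.25672912597656), (16.620006561279297, 58.91504669189453), 12.088239669799805)
short side 408 [0.466 0.194 0.048] top 0.0672 ((469.57952880859375, 185.23989868164062), (16.781278610229492, 58.05039596557617), 12.536285400390625)
short both ((469.4747314453125, 183.61863708496094), (17.403030395507812, 61.51814651489258), 10.747147560119629)
square scene 527 [0.544 0.304 0.039] top 0.0656 ((560.5051879882812, 279.462890625), (26.970470428466797, 216.2394561767578), 28.26150131225586)
square side 928 [0.53  0.341 0.04 ] top 0.0478 ((534.9880981445312, 332.0710144042969), (26.260204315185547, 103.06181335449219), 27.88000
[... 215 characters left out ...]
58984375), 77.85420227050781)
0.05 281 [ 0.5782 -0.2175  0.0537] ((567.930419921875, -227.411376953125), (184.8308563232422, 59.521732330322266), 77.04469299316406)
0.0585 572 [ 0.5559 -0.2903  0.0604] ((566.2835693359375, -228.07846069335938), (181.68362426757812, 56.975181579589844), 75.88198852539062)
holder side 2008 ((564.0524291992188, -245.6221923828125), (235.37295532226562, 85.58543395996094), 77.55653381347656)
0.05 167 [ 0.5754 -0.1818  0.054 ] ((563.9635620117188, -223.75457763671875), (189.45066833496094, 61.825347900390625), 74.27275085449219)
0.0585 54 [ 0.556  -0.2635  0.06  ] ((563.8802490234375, -223.356689453125), (180.66476440429688, 54.79084014892578), 76.82665252685547)
```

View pics/crop.png

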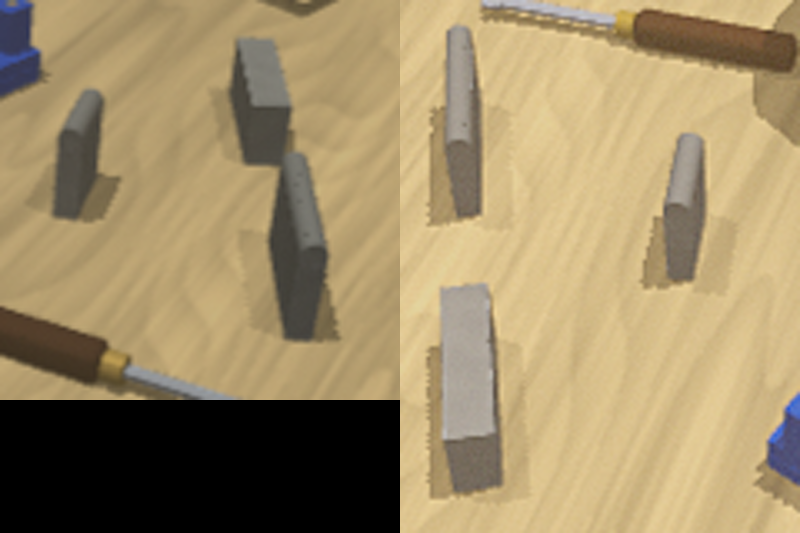

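The crop confirms it. The round-topped long stone is scene (440,243) and side (213,286), the square one has a flat broad top, and the third is short. I'll refine the poses now.

```bash
cat > m2.py <<'E'
exec(open("m.py").read().split("for nm,bs")[0])
L=[]
for n,b in(("scene",(425,208,455,278)),("side",(203,250,225,322))):
    P=blob(n,b,0.015,0.075); P=P[(abs(P[:,1]-.165)<.075)&(abs(P[:,0]-.616)<.05)]
    r=rect(P);print("long",n,len(P),r); L.append(P)
print("long both",rect(np.vstack(L)))
for n,b in(("scene",(195,300,380,465)),("side",(262,155,350,225))):
    P=blob(n,b,0.015,0.08); (c,sz,a)=rect(P); th=np.radians(a if sz[0]>sz[1] else a-90); 
    if th<0: th+=np.pi
    R2=np.array([[np.cos(th),np.sin(th)],[-np.sin(th),np.cos(th)]]); c=np.array(c)/1000
    l=(P[:,:2]-c)@R2.T; l[:,0]-=.010
    print("holder",n,"axis",np.degrees(th),"origin",c+.01*R2[0])
    up=P[:,2]>.054; 
    st=l[up&(l[:,0]>.06)]; jw=l[up&(l[:,0]<0)]; j=l[(P[:,2]>.03)&(l[:,0]<0.02)]
    for q,k in((st,"stop"),(jw,"jawtop"),(j,"jaw")): print(k,len(q),np.percentile(q,[2,98],axis=0).round(4).tolist())
    fl=l[(P[:,2]>.021)&(P[:,2]<.027)]; print("face",np.percentile(fl,[1,99],axis=0).round(4).tolist(), P[(P[:,2]>.021)&(P[:,2]<.027),2].mean())
E
python3 m2.py
```

```text
long scene 621 ((621.688232421875, 158.5118408203125), (16.45147705078125, 104.9912109375), 26.58868408203125)
long side 480 ((622.1243896484375, 161.49777221679688), (16.304969787597656, 103.86320495605469), 25.537322998046875)
long both ((621.6856079101562, 159.56002807617188), (18.37761688232422, 107.00251770019531), 25.307064056396484)
holder scene axis 77.80866241455078 origin [ 0.56568233 -0.24000137]
stop 538 [[0.08, -0.0292], [0.1039, 0.028]]
jawtop 596 [[-0.0789, -0.0218], [-0.058, 0.0204]]
jaw 992 [[-0.0791, -0.0221], [-0.0582, 0.0202]]
face [[-0.1236, -0.0398], [0.0929, 0.0395]] 0.023567607785234385
holder side axis 77.4344253540039 origin [ 0.56645609 -0.23537121]
stop 150 [[0.0789, -0.0265], [0.1036, 0.0305]]
jawtop 98 [[-0.0808, -0.0212], [-0.0572, 0.0216]]
jaw 239 [[-0.0804, -0.021], [-0.0569, 0.0219]]
face [[-0.1212, -0.0389], [0.1041, 0.0409]] 0.022986888810987795
```

```bash
cat > go.py <<'E'
from h import *
import sys
def go(x,y,z,yaw):
    s=ctrl.read_state(); R=Ro.from_rotvec(s["ee_rot"]); p=s["tool_pos"]
    c,n=np.cos(np.radians(yaw)),np.sin(np.radians(yaw))
    T=Ro.from_matrix(np.array([[c,n,0],[n,-c,0],[0,0,-1]]))
    d=R.inv().apply(np.array([x,y,z])-p)*100; a=np.degrees((R.inv()*T).as_rotvec())/8
    X=R.as_matrix()[:,0]; print("t",round(s["time_s"],2),"p",p.round(4),"yaw",np.degrees(np.arctan2(X[1],X[0])).round(2),"f",s["ft_force"].round(1),"open",round(s["opening"],4),"grip",round(s["grasp_force"],1))
    print("T cm",d.round(2),"A",a.round(3))
if __name__=="__main__": go(*map(float,sys.argv[1:]))
E
python3 go.py 0.30 -0.286 0.2 49; python3 go.py .622 .160 .2 116
```

```text
t 0.1 p [ 0.1414 -0.5053  0.2043] yaw 15.63 f [-0.4  0.6 -0.1] open 0.0855 grip 0.0
T cm [ 21.18 -16.85   0.45] A [-6.000e-03 -3.000e-03 -4.171e+00]
t 0.1 p [ 0.1414 -0.5053  0.2043] yaw 15.63 f [-0.4  0.6 -0.1] open 0.0855 grip 0.0
T cm [ 64.21 -51.13   0.48] A [-4.0000e-03 -7.0000e-03 -1.2546e+01]
```

>>> arm_command(
  rows=[
    {"tx": 4.2,"ty": -3.4,"az": -0.84,"claw": 0},
    {"tx": 8.5,"ty": -6.8,"az": -1.67,"claw": 0},
    {"tx": 12.7,"ty": -10.1,"az": -2.5,"claw": 0},
    {"tx": 17,"ty": -13.5,"az": -3.34,"claw": 0},
    {"tx": 21.2,"ty": -16.9,"az": -4.17,"claw": 0},
  ],
)

```text
invalid input at $.rows[0]: expected keys tx, ty, tz, ax, ay, az, claw
```

```bash
python3 go.py 0.46 -0.063 0.2 82.5; python3 go.py .622 .160 .2 116
```

```text
t 0.1 p [ 0.1414 -0.5053  0.2043] yaw 15.63 f [-0.4  0.6 -0.1] open 0.0855 grip 0.0
T cm [ 42.6  -34.01   0.46] A [-5.000e-03 -5.000e-03 -8.359e+00]
t 0.1 p [ 0.1414 -0.5053  0.2043] yaw 15.63 f [-0.4  0.6 -0.1] open 0.0855 grip 0.0
T cm [ 64.21 -51.13   0.48] A [-4.0000e-03 -7.0000e-03 -1.2546e+01]
```

>>> arm_command(
  rows=[
    {"tx": 4.2,"ty": -3.4,"tz": 0,"ax": 0,"ay": 0,"az": -0.84,"claw": 0},
    {"tx": 8.5,"ty": -6.8,"tz": 0,"ax": 0,"ay": 0,"az": -1.67,"claw": 0},
    {"tx": 12.7,"ty": -10.1,"tz": 0,"ax": 0,"ay": 0,"az": -2.5,"claw": 0},
    {"tx": 17,"ty": -13.5,"tz": 0,"ax": 0,"ay": 0,"az": -3.34,"claw": 0},
    {"tx": 21.2,"ty": -16.9,"tz": 0.4,"ax": 0,"ay": 0,"az": -4.17,"claw": 0},
  ],
)

```text
time_s: 0.72
tool_pos: [0.3008, -0.2843, 0.2007]
ee_rot: [2.856, 1.307, 0.0]
ft_force: [0.3, -0.4, 0.9]
opening: 0.0853
grasp_force: 0.0
```

```bash
python3 go.py 0.46 -0.063 0.2 82.5; python3 go.py .622 .160 .2 116
```

```text
t 0.72 p [ 0.3008 -0.2843  0.2007] yaw 49.19 f [ 0.3 -0.4  0.9] open 0.0853 grip 0.0
T cm [27.15 -2.41  0.07] A [ 3.000e-03  1.000e-03 -4.164e+00]
t 0.72 p [ 0.3008 -0.2843  0.2007] yaw 49.19 f [ 0.3 -0.4  0.9] open 0.0853 grip 0.0
T cm [54.62 -4.73  0.07] A [ 2.000e-03  2.000e-03 -8.352e+00]
```

>>> arm_command(
  rows=[
    {"tx": 5.4,"ty": -0.5,"tz": 0,"ax": 0,"ay": 0,"az": -0.84,"claw": 0},
    {"tx": 10.9,"ty": -1,"tz": 0,"ax": 0,"ay": 0,"az": -1.67,"claw": 0},
    {"tx": 16.3,"ty": -1.4,"tz": 0,"ax": 0,"ay": 0,"az": -2.5,"claw": 0},
    {"tx": 21.7,"ty": -1.9,"tz": 0,"ax": 0,"ay": 0,"az": -3.34,"claw": 0},
    {"tx": 27.1,"ty": -2.4,"tz": 0,"ax": 0,"ay": 0,"az": -4.17,"claw": 0},
  ],
)

```text
time_s: 1.35
tool_pos: [0.4605, -0.0637, 0.2006]
ee_rot: [-2.36, -2.073, 0.0]
ft_force: [0.7, -0.6, -0.1]
opening: 0.0856
grasp_force: 0.0
```

>>> arm_command(
  rows=[
    {"tx": 6,"ty": 3.3,"tz": 0,"ax": 0,"ay": 0,"az": -1.05,"claw": 0},
    {"tx": 12.1,"ty": 6.6,"tz": 0,"ax": 0,"ay": 0,"az": -2.1,"claw": 0},
    {"tx": 18.1,"ty": 9.9,"tz": 0,"ax": 0,"ay": 0,"az": -3.14,"claw": 0},
    {"tx": 24.2,"ty": 13.2,"tz": 0,"ax": 0,"ay": 0,"az": -4.19,"claw": 0},
    {"tx": 24.2,"ty": 13.2,"tz": 0,"ax": 0,"ay": 0,"az": -4.19,"claw": 0},
  ],
)

```text
time_s: 1.98
tool_pos: [0.6238, 0.1596, 0.1995]
ee_rot: [-1.661, -2.665, 0.001]
ft_force: [-0.7, -0.3, -0.2]
opening: 0.0858
grasp_force: 0.0
```

```bash
python3 go.py .622 .160 .13 116
python3 - <<'E'
from h import *
import pickle
s=ctrl.snapshot("wrist"); pickle.dump(s,open("w1.pkl","wb")); save(s,"pics/w1.png"); print(s["vfov"],s["cx"],s["cy"],s["R"].round(3),s["t"].round(3), (-s["R"].T@s["t"]).round(3))
E
```

```text
t 1.98 p [0.6238 0.1596 0.1995] yaw 116.13 f [-0.7 -0.3 -0.2] open 0.0858 grip 0.0
T cm [ 0.11 -0.14  6.95] A [-0.007 -0.004  0.016]
65.70646984690485 324.4005291578065 240.13511241891524 [[ 0.898  0.441 -0.001]
 [ 0.426 -0.866  0.263]
 [ 0.115 -0.236 -0.965]] [-0.629 -0.161  0.338] [0.594 0.218 0.368]
```

View pics/w1.png

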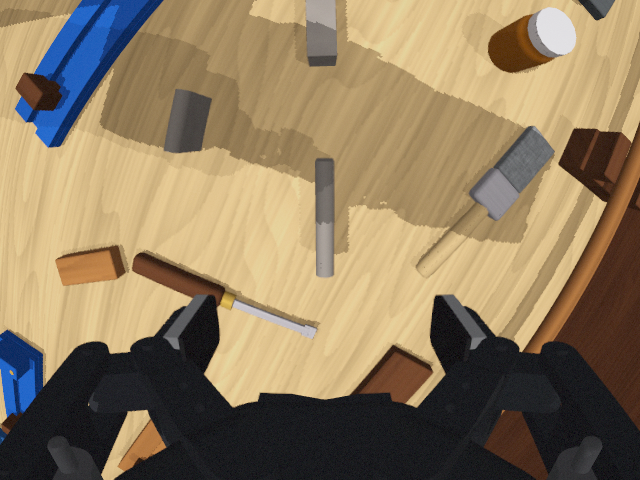

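The wrist view shows the long stone from (325,158) to (325,277), centred between the open fingers at (200,330) and (450,330) and parallel to them. I'll measure it from the wrist depth.

```bash
cat >> h.py <<'E'
def fish(s):
    h,w=s["range_z"].shape; f=h/2/np.tan(np.radians(s["vfov"])/2)
    u,v=np.meshgrid(np.arange(w),np.arange(h)); a=u-s["cx"]; b=v-s["cy"]; r=np.hypot(a,b)+1e-9; k=np.tan(r/f)/r; z=s["range_z"]
    return (np.stack([a*k*z,b*k*z,z],-1)-s["t"])@s["R"]
E
python3 - <<'E'
from h import *
import pickle
s=pickle.load(open("w1.pkl","rb")); P=fish(s)[145:290,300:350].reshape(-1,3)
for lo,hi in((.015,.075),(.055,.075)):
    Q=P[(P[:,2]>lo)&(P[:,2]<hi)]; print(len(Q),cv2.minAreaRect(Q[:,:2].astype(np.float32)*1000),np.percentile(Q[:,2],[50,99]))
E
python3 go.py .622 .160 .026 116
```

```text
2201 ((623.0214233398438, 158.508544921875), (15.979961395263672, 100.3750228881836), 25.919910430908203) [0.0643843  0.06651684]
2167 ((623.0214233398438, 158.508544921875), (15.979961395263672, 100.3750228881836), 25.919910430908203) [0.0644105  0.06651782]
t 2.02 p [0.6245 0.1606 0.1991] yaw 116.05 f [-3.2  1.5 -2.5] open 0.0853 grip 0.0
T cm [ 0.04 -0.24 17.31] A [-0.006 -0.007  0.006]
```

>>> arm_command(
  rows=[
    {"tx": -0.1,"ty": -0.2,"tz": 4.5,"ax": 0,"ay": 0,"az": 0,"claw": 0},
    {"tx": -0.1,"ty": -0.2,"tz": 9,"ax": 0,"ay": 0,"az": 0,"claw": 0},
    {"tx": -0.1,"ty": -0.2,"tz": 12.5,"ax": 0,"ay": 0,"az": 0,"claw": 0},
    {"tx": -0.1,"ty": -0.2,"tz": 15,"ax": 0,"ay": 0,"az": 0,"claw": 0},
    {"tx": -0.1,"ty": -0.2,"tz": 15,"ax": 0,"ay": 0,"az": 0,"claw": 0},
  ],
)

```text
time_s: 2.65
tool_pos: [0.62, 0.1546, 0.049]
ee_rot: [-1.667, -2.66, 0.004]
ft_force: [0.7, -0.8, 0.8]
opening: 0.0852
grasp_force: 0.0
```

```bash
python3 go.py .623 .1585 .026 115.9
```

```text
t 2.65 p [0.62   0.1546 0.049 ] yaw 115.85 f [ 0.7 -0.8  0.8] open 0.0852 grip 0.0
T cm [0.21 0.44 2.3 ] A [-0.025 -0.009 -0.006]
```

>>> arm_command(
  rows=[
    {"tx": 0.1,"ty": 0.3,"tz": 1.5,"ax": 0,"ay": 0,"az": 0,"claw": 0},
    {"tx": 0.1,"ty": 0.3,"tz": 2.3,"ax": 0,"ay": 0,"az": 0,"claw": 0},
    {"tx": 0.1,"ty": 0.3,"tz": 2.3,"ax": 0,"ay": 0,"az": 0,"claw": 0},
  ],
)

```text
time_s: 3.02
tool_pos: [0.6235, 0.1572, 0.0273]
ee_rot: [-1.668, -2.662, 0.001]
ft_force: [0.6, -0.2, 0.6]
opening: 0.0855
grasp_force: 0.0
```

```bash
python3 go.py .623 .1585 .026 115.9
python3 - <<'E'
from h import *
import pickle
s=ctrl.snapshot("wrist"); pickle.dump(s,open("w2.pkl","wb"))
P=fish(s)[100:400,270:380].reshape(-1,3)
Q=P[(P[:,2]>.055)&(P[:,2]<.068)&(abs(P[:,0]-.623)<.06)&(abs(P[:,1]-.158)<.07)]; print(len(Q),cv2.minAreaRect(Q[:,:2].astype(np.float32)*1000))
E
```

```text
t 3.02 p [0.6235 0.1572 0.0273] yaw 115.87 f [ 0.6 -0.2  0.6] open 0.0855 grip 0.0
T cm [0.14 0.01 0.13] A [-0.005 -0.002 -0.004]
8567 ((622.3677978515625, 159.63270568847656), (16.13870620727539, 97.35838317871094), 26.412822723388672)
```

Well centred, so close gently.

>>> arm_command(
  rows=[
    {"tx": 0.1,"ty": 0,"tz": 0,"ax": 0,"ay": 0,"az": 0,"claw": 80},
    {"tx": 0.1,"ty": 0,"tz": 0,"ax": 0,"ay": 0,"az": 0,"claw": 140},
    {"tx": 0.1,"ty": 0,"tz": 0,"ax": 0,"ay": 0,"az": 0,"claw": 190},
    {"tx": 0.1,"ty": 0,"tz": 0,"ax": 0,"ay": 0,"az": 0,"claw": 255},
    {"tx": 0.1,"ty": 0,"tz": 0,"ax": 0,"ay": 0,"az": 0,"claw": 255},
  ],
  grip_force=50,
)

```text
time_s: 3.7
tool_pos: [0.6235, 0.1582, 0.0279]
ee_rot: [1.668, 2.662, 0.0]
ft_force: [-0.3, -0.3, 4.0]
opening: 0.0142
grasp_force: 49.5
```

>>> arm_command(
  rows=[
    {"tx": 0,"ty": 0,"tz": 0,"ax": 0,"ay": 0,"az": 0,"claw": 255},
    {"tx": 0,"ty": 0,"tz": 0,"ax": 0,"ay": 0,"az": 0,"claw": 255},
    {"tx": 0,"ty": 0,"tz": 0,"ax": 0,"ay": 0,"az": 0,"claw": 255},
  ],
)

```text
time_s: 4.08
tool_pos: [0.6235, 0.1582, 0.028]
ee_rot: [1.668, 2.662, 0.001]
ft_force: [-0.8, -0.0, 5.6]
opening: 0.014
grasp_force: 49.6
```

```bash
python3 go.py .623 .1585 .126 115.9
```

```text
t 4.08 p [0.6235 0.1582 0.028 ] yaw 115.87 f [-0.8 -0.   5.6] open 0.014 grip 49.6
T cm [ 0.05 -0.03 -9.8 ] A [ 0.004  0.001 -0.004]
```

>>> arm_command(
  rows=[
    {"tx": 0,"ty": 0,"tz": -1,"ax": 0,"ay": 0,"az": 0,"claw": 255},
    {"tx": 0,"ty": 0,"tz": -3.5,"ax": 0,"ay": 0,"az": 0,"claw": 255},
    {"tx": 0,"ty": 0,"tz": -7,"ax": 0,"ay": 0,"az": 0,"claw": 255},
    {"tx": 0,"ty": 0,"tz": -10.5,"ax": 0,"ay": 0,"az": 0,"claw": 255},
    {"tx": 0,"ty": 0,"tz": -12,"ax": 0,"ay": 0,"az": 0,"claw": 255},
  ],
)

```text
time_s: 4.7
tool_pos: [0.6238, 0.1582, 0.1496]
ee_rot: [1.667, 2.661, 0.002]
ft_force: [-0.4, 0.1, -3.0]
opening: 0.0142
grasp_force: 49.1
```

```bash
python3 go.py .598 -.02 .15 97; python3 go.py .571 -.2166 .15 77.7
```

```text
t 4.7 p [0.6238 0.1582 0.1496] yaw 115.87 f [-0.4  0.1 -3. ] open 0.0142 grip 49.1
T cm [-14.91 -10.1   -0.05] A [0.015 0.003 2.359]
t 4.7 p [0.6238 0.1582 0.1496] yaw 115.87 f [-0.4  0.1 -3. ] open 0.0142 grip 49.1
T cm [-31.42 -21.11  -0.06] A [ 0.015 -0.     4.771]
```

>>> arm_command(
  rows=[
    {"tx": -1.5,"ty": -1,"tz": 0,"ax": 0,"ay": 0,"az": 0.24,"claw": 255},
    {"tx": -4.5,"ty": -3,"tz": 0,"ax": 0,"ay": 0,"az": 0.7,"claw": 255},
    {"tx": -8,"ty": -5.4,"tz": 0,"ax": 0,"ay": 0,"az": 1.25,"claw": 255},
    {"tx": -11.5,"ty": -7.8,"tz": 0,"ax": 0,"ay": 0,"az": 1.8,"claw": 255},
    {"tx": -14.9,"ty": -10.1,"tz": 0,"ax": 0,"ay": 0,"az": 2.36,"claw": 255},
  ],
)

```text
time_s: 5.32
tool_pos: [0.596, -0.0221, 0.1461]
ee_rot: [-2.086, -2.347, 0.002]
ft_force: [0.3, -0.4, -2.7]
opening: 0.0141
grasp_force: 49.1
```

>>> arm_command(
  rows=[
    {"tx": -5,"ty": -1.3,"tz": 0,"ax": 0,"ay": 0,"az": 0.63,"claw": 255},
    {"tx": -10,"ty": -2.6,"tz": 0,"ax": 0,"ay": 0,"az": 1.26,"claw": 255},
    {"tx": -15,"ty": -4,"tz": 0,"ax": 0,"ay": 0,"az": 1.9,"claw": 255},
    {"tx": -18,"ty": -4.8,"tz": 0,"ax": 0,"ay": 0,"az": 2.27,"claw": 255},
    {"tx": -19.2,"ty": -5.1,"tz": 0,"ax": 0,"ay": 0,"az": 2.41,"claw": 255},
  ],
)

```text
time_s: 5.95
tool_pos: [0.5687, -0.2187, 0.1462]
ee_rot: [-2.449, -1.965, 0.002]
ft_force: [-0.5, 0.4, -2.0]
opening: 0.014
grasp_force: 49.1
```

>>> arm_command(
  rows=[
    {"tx": 0,"ty": 0,"tz": 0,"ax": 0,"ay": 0,"az": 0,"claw": 255},
    {"tx": 0,"ty": 0,"tz": 0,"ax": 0,"ay": 0,"az": 0,"claw": 255},
  ],
)

```text
time_s: 6.2
tool_pos: [0.5701, -0.2157, 0.1474]
ee_rot: [-2.445, -1.972, 0.0]
ft_force: [0.1, 0.2, -1.7]
opening: 0.014
grasp_force: 49.1
```

```bash
python3 go.py .571 -.2166 .11 77.7
python3 - <<'E'
from h import *
import pickle
s=ctrl.snapshot("wrist"); pickle.dump(s,open("w3.pkl","wb")); save(s,"pics/w3.png")
E
```

```text
t 6.2 p [ 0.5701 -0.2157  0.1474] yaw 77.79 f [ 0.1  0.2 -1.7] open 0.014 grip 49.1
T cm [-0.07  0.11  3.74] A [-0.004 -0.003  0.011]
```

View pics/w3.png

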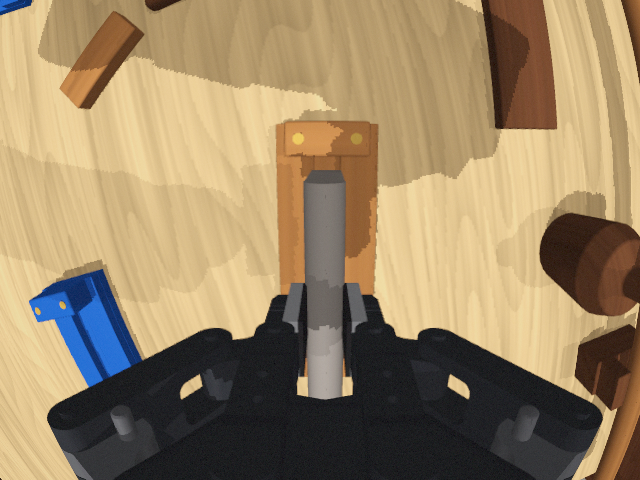

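The stone is held along the groove at column 325, between the pads. The stop is at (285–370,140) and the block's edges are at columns 278 and 377. I'll measure stone against block in this one view.

```bash
cat > rel.py <<'E'
from h import *
import pickle,sys
s=pickle.load(open(sys.argv[1],"rb")); W=fish(s); zs=float(sys.argv[2]) # min z of stone top
yaw=np.radians(77.75); R2=np.array([[np.cos(yaw),np.sin(yaw)],[-np.sin(yaw),np.cos(yaw)]])
o=np.array([.5657,-.2400])
P=W.reshape(-1,3); P=P[s["range_z"].ravel()>0]; l=(P[:,:2]-o)@R2.T; z=P[:,2]
def rep(nm,m):
    q=l[m]; c,sz,a=cv2.minAreaRect(q.astype(np.float32)*1000); print(nm,m.sum(),np.round(c,1),np.round(sz,1),round(a,2),"pct",np.percentile(q,[1,99],axis=0).round(4).tolist(),"z",np.percentile(z[m],[50,99]).round(4))
g=W.reshape(-1,3); fr=s["frame"].reshape(-1,3)[s["range_z"].ravel()>0].astype(int); grey=abs(fr[:,0]-fr[:,2])<35
rep("stop",(z>.053)&(z<.063)&(l[:,0]>.06)&(l[:,0]<.12)&(abs(l[:,1])<.05))
rep("face",(z>.02)&(z<.028)&(l[:,0]>.0)&(l[:,0]<.079)&(abs(l[:,1])<.06))
rep("floor",(z>.007)&(z<.016)&(l[:,0]>.0)&(l[:,0]<.079)&(abs(l[:,1])<.015))
rep("stone",grey&(z>zs)&(z<zs+.03)&(l[:,0]>.03)&(abs(l[:,1])<.02))
E
python3 rel.py w3.pkl .165
```

```text
stop 2990 [91.8 -0.9] [60.1 24.5] 89.63 pct [[0.0799, -0.0299], [0.1037, 0.0282]] z [0.0575 0.0593]
face 5841 [39.5 -0.8] [81.  78.8] 89.9 pct [[0.001, -0.0405], [0.0779, 0.0387]] z [0.0236 0.0252]
floor 364 [72.  -0.8] [10.9 20.5] 0.18 pct [[0.0666, -0.011], [0.0774, 0.0094]] z [0.0115 0.0134]
stone 5556 [52.4  0.4] [39.2 44.8] 90.0 pct [[0.0301, -0.0158], [0.0745, 0.0159]] z [0.184  0.1937]
```

```bash
cat >> rel.py <<'E'
m=grey&(z>zs)&(z<zs+.03)&(l[:,0]>.035)&(abs(l[:,1])<.0095)
for a in np.arange(.0,.085,.01):
    k=m&(l[:,0]>=a)&(l[:,0]<a+.01)
    if k.sum()>30: print(round(a,3),k.sum(),np.percentile(l[k,1],[1,50,99]).round(4),np.percentile(z[k],98).round(4))
E
python3 rel.py w3.pkl .165|tail -6
```

```text
stone 5556 [52.4  0.4] [39.2 44.8] 90.0 pct [[0.0301, -0.0158], [0.0745, 0.0159]] z [0.184  0.1937]
0.03 482 [-0.0064  0.001   0.0085] 0.1858
0.04 988 [-0.0067  0.0009  0.0084] 0.1858
0.05 1067 [-0.0065  0.0011  0.0086] 0.1858
0.06 1110 [-0.0064  0.0011  0.0085] 0.1858
0.07 687 [-0.0063  0.0011  0.0085] 0.1856
```

>>> arm_command(
  rows=[
    {"tx": 0,"ty": 0.18,"tz": 2.5,"ax": 0,"ay": 0,"az": 0,"claw": 255},
    {"tx": 0,"ty": 0.18,"tz": 5.5,"ax": 0,"ay": 0,"az": 0,"claw": 255},
    {"tx": 0,"ty": 0.18,"tz": 7.7,"ax": 0,"ay": 0,"az": 0,"claw": 255},
    {"tx": 0,"ty": 0.18,"tz": 8.4,"ax": 0,"ay": 0,"az": 0,"claw": 255},
    {"tx": 0,"ty": 0.18,"tz": 8.4,"ax": 0,"ay": 0,"az": 0,"claw": 255},
  ],
)

```text
time_s: 6.88
tool_pos: [0.5721, -0.2167, 0.0639]
ee_rot: [-2.446, -1.972, 0.0]
ft_force: [-0.0, -0.0, -1.5]
opening: 0.0144
grasp_force: 49.1
```

```bash
python3 go.py .571 -.2166 .04 77.7
python3 - <<'E'
from h import *
import pickle
s=ctrl.snapshot("wrist"); pickle.dump(s,open("w4.pkl","wb"))
E
python3 rel.py w4.pkl .085
```

```text
t 6.88 p [ 0.5721 -0.2167  0.0639] yaw 77.76 f [-0.  -0.  -1.5] open 0.0144 grip 49.1
T cm [-0.01 -0.11  2.39] A [-0.001 -0.     0.007]
stop 6661 [89.  -0.7] [30.  60.5] 0.13 pct [[0.079, -0.0297], [0.1038, 0.0283]] z [0.0575 0.0593]
face 11977 [39.5 -0.8] [79.  80.7] 0.03 pct [[0.0015, -0.0402], [0.0769, 0.0384]] z [0.0236 0.0251]
floor 282 [72.2 -0.9] [ 8.4 21.4] 1.62 pct [[0.0693, -0.0116], [0.0761, 0.0097]] z [0.0116 0.0156]
stone 5538 [52.1 -0.8] [38.  44.2] 89.98 pct [[0.0304, -0.014], [0.074, 0.0116]] z [0.1006 0.1138]
0.03 471 [-0.0086 -0.0011  0.0064] 0.1024
0.04 1004 [-0.0088 -0.0013  0.0062] 0.1024
0.05 1079 [-0.0087 -0.0011  0.0065] 0.1024
0.06 1106 [-0.0085 -0.0011  0.0064] 0.1024
0.07 621 [-0.0084 -0.0011  0.0063] 0.1023
```

Aligned to within about 0.3 mm, so lower it into the groove.

>>> arm_command(
  rows=[
    {"tx": 0,"ty": 0,"tz": 0.6,"ax": 0,"ay": 0,"az": 0,"claw": 255},
    {"tx": 0,"ty": 0,"tz": 1.2,"ax": 0,"ay": 0,"az": 0,"claw": 255},
    {"tx": 0,"ty": 0,"tz": 1.7,"ax": 0,"ay": 0,"az": 0,"claw": 255},
    {"tx": 0,"ty": 0,"tz": 2.1,"ax": 0,"ay": 0,"az": 0,"claw": 255},
    {"tx": 0,"ty": 0,"tz": 2.2,"ax": 0,"ay": 0,"az": 0,"claw": 255},
  ],
)

```text
time_s: 7.55
tool_pos: [0.5717, -0.2171, 0.0413]
ee_rot: [-2.446, -1.97, 0.0]
ft_force: [-0.3, -0.2, -2.2]
opening: 0.0144
grasp_force: 49.1
```

>>> arm_command(
  rows=[
    {"tx": 0,"ty": 0,"tz": 0.1,"ax": 0,"ay": 0,"az": 0,"claw": 255},
    {"tx": 0,"ty": 0,"tz": 0.2,"ax": 0,"ay": 0,"az": 0,"claw": 255},
    {"tx": 0,"ty": 0,"tz": 0.2,"ax": 0,"ay": 0,"az": 0,"claw": 255},
  ],
)

```text
time_s: 7.92
tool_pos: [0.5721, -0.2173, 0.04]
ee_rot: [2.446, 1.971, 0.0]
ft_force: [-0.1, 0.1, 1.5]
opening: 0.0141
grasp_force: 49.6
```

```bash
python3 go.py .571 -.2166 .04 77.7
python3 - <<'E'
from h import *
import pickle
s=ctrl.snapshot("wrist"); pickle.dump(s,open("w5.pkl","wb"))
E
python3 rel.py w5.pkl .06
```

```text
t 7.92 p [ 0.5721 -0.2173  0.04  ] yaw 77.71 f [-0.1  0.1  1.5] open 0.0141 grip 49.6
T cm [ 0.04 -0.13 -0.  ] A [0.004 0.001 0.001]
stop 8822 [88.8 -0.6] [31.3 60.1] 0.0 pct [[0.0792, -0.0297], [0.104, 0.0283]] z [0.0575 0.0593]
face 14673 [39.5 -0.9] [78.9 80.9] 0.08 pct [[0.0027, -0.0402], [0.0769, 0.0385]] z [0.0235 0.025 ]
floor 306 [72.1 -0.8] [ 8.7 21.1] 0.35 pct [[0.0689, -0.0114], [0.0764, 0.0096]] z [0.0116 0.0155]
stone 5470 [51.8 -1.3] [27.4 43.6] 89.96 pct [[0.0305, -0.0139], [0.0735, 0.0112]] z [0.0766 0.089 ]
0.03 482 [-0.0092 -0.0015  0.0062] 0.0784
0.04 1021 [-0.009  -0.0013  0.0062] 0.0784
0.05 1069 [-0.0088 -0.0013  0.0063] 0.0784
0.06 1125 [-0.0088 -0.0013  0.0062] 0.0785
0.07 573 [-0.0086 -0.0013  0.0065] 0.0785
```

The stone is on the floor: its top is at 78.4 mm and the force reads contact. Release gently and rise.

>>> arm_command(
  rows=[
    {"tx": 0,"ty": 0,"tz": 0,"ax": 0,"ay": 0,"az": 0,"claw": 190},
    {"tx": 0,"ty": 0,"tz": 0,"ax": 0,"ay": 0,"az": 0,"claw": 150},
    {"tx": 0,"ty": 0,"tz": 0,"ax": 0,"ay": 0,"az": 0,"claw": 80},
    {"tx": 0,"ty": 0,"tz": 0,"ax": 0,"ay": 0,"az": 0,"claw": 80},
    {"tx": 0,"ty": 0,"tz": 0,"ax": 0,"ay": 0,"az": 0,"claw": 80},
  ],
  grip_force=20,
)

```text
time_s: 8.6
tool_pos: [0.5719, -0.2172, 0.0397]
ee_rot: [2.447, 1.971, -0.0]
ft_force: [0.5, -0.1, 0.2]
opening: 0.0583
grasp_force: 0.0
```

>>> arm_command(
  rows=[
    {"tx": 0,"ty": 0,"tz": -1.5,"ax": 0,"ay": 0,"az": 0,"claw": 80},
    {"tx": 0,"ty": 0,"tz": -4,"ax": 0,"ay": 0,"az": 0,"claw": 80},
    {"tx": 0,"ty": 0,"tz": -7,"ax": 0,"ay": 0,"az": 0,"claw": 80},
    {"tx": 0,"ty": 0,"tz": -9,"ax": 0,"ay": 0,"az": 0,"claw": 80},
    {"tx": 0,"ty": 0,"tz": -9,"ax": 0,"ay": 0,"az": 0,"claw": 80},
  ],
)

```text
time_s: 9.22
tool_pos: [0.5728, -0.2176, 0.1318]
ee_rot: [2.444, 1.969, 0.002]
ft_force: [-0.3, -0.1, 0.3]
opening: 0.0587
grasp_force: 0.0
```

```bash
python3 - <<'E'
from h import *
import pickle
s=ctrl.snapshot("wrist"); pickle.dump(s,open("w6.pkl","wb")); save(s,"pics/w6.png")
E
python3 rel.py w6.pkl .06 | tail -9; python3 go.py .5435 -.3391 .13 77.7
```

```text
stop 3470 [88.7 -0.6] [31.3 59.9] 0.04 pct [[0.0797, -0.0297], [0.1042, 0.0283]] z [0.0575 0.0592]
face 7686 [39.5 -1. ] [79.  80.5] 0.01 pct [[0.0008, -0.0404], [0.0779, 0.0382]] z [0.0235 0.0252]
floor 494 [38.8 -0.5] [77.4 21. ] 0.15 pct [[0.0019, -0.0108], [0.0774, 0.01]] z [0.0115 0.0152]
stone 1721 [51.7 -2.2] [43.3 15. ] 0.22 pct [[0.0304, -0.0097], [0.0733, 0.0052]] z [0.0765 0.0787]
0.03 183 [-0.009  -0.0022  0.0047] 0.0781
0.04 366 [-0.009  -0.0022  0.0047] 0.0784
0.05 375 [-0.0089 -0.0022  0.0046] 0.0784
0.06 391 [-0.0095 -0.0022  0.0052] 0.0785
0.07 165 [-0.0092 -0.0022  0.0052] 0.0784
t 9.28 p [ 0.5723 -0.2173  0.1305] yaw 77.71 f [ 0.2 -0.6 -0.7] open 0.0585 grip 0.0
T cm [-12.51  -0.22   0.05] A [0.01  0.003 0.001]
```

View pics/w6.png

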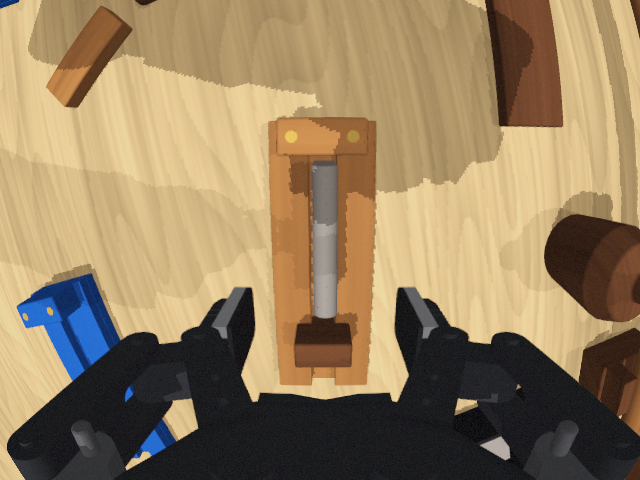

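The stone stands in the groove at (324,160)–(324,318), with the jaw just behind it at (323,345). Now I'll close the fingers, go behind the jaw and lower.

>>> arm_command(
  rows=[
    {"tx": -3,"ty": 0,"tz": 0,"ax": 0,"ay": 0,"az": 0,"claw": 150},
    {"tx": -7,"ty": 0,"tz": 0,"ax": 0,"ay": 0,"az": 0,"claw": 255},
    {"tx": -11,"ty": 0,"tz": 0,"ax": 0,"ay": 0,"az": 0,"claw": 255},
    {"tx": -14.2,"ty": 0,"tz": 0,"ax": 0,"ay": 0,"az": 0,"claw": 255},
    {"tx": -14.2,"ty": 0,"tz": 0,"ax": 0,"ay": 0,"az": 0,"claw": 255},
  ],
)

```text
time_s: 9.9
tool_pos: [0.5407, -0.3575, 0.1285]
ee_rot: [-2.448, -1.967, 0.001]
ft_force: [0.4, 0.2, 0.2]
opening: 0.0002
grasp_force: 0.0
```

>>> arm_command(
  rows=[
    {"tx": 0,"ty": 0,"tz": 2.5,"ax": 0,"ay": 0,"az": 0,"claw": 255},
    {"tx": 0,"ty": 0,"tz": 5,"ax": 0,"ay": 0,"az": 0,"claw": 255},
    {"tx": 0,"ty": 0,"tz": 7.5,"ax": 0,"ay": 0,"az": 0,"claw": 255},
    {"tx": 0,"ty": 0,"tz": 8.8,"ax": 0,"ay": 0,"az": 0,"claw": 255},
    {"tx": 0,"ty": 0,"tz": 8.8,"ax": 0,"ay": 0,"az": 0,"claw": 255},
  ],
)

```text
time_s: 10.52
tool_pos: [0.5414, -0.355, 0.041]
ee_rot: [-2.445, -1.97, 0.0]
ft_force: [0.3, 0.9, -0.5]
opening: 0.0003
grasp_force: 0.0
```

```bash
python3 go.py .5415 -.3555 .042 77.7
```

```text
t 10.53 p [ 0.5414 -0.355   0.041 ] yaw 77.74 f [ 0.3  0.9 -0.5] open 0.0003 grip 0.0
T cm [-0.04  0.02 -0.1 ] A [-0.01  -0.006  0.004]
```

>>> arm_command(
  rows=[
    {"tx": 1.5,"ty": 0,"tz": 0,"ax": 0,"ay": 0,"az": 0,"claw": 255},
    {"tx": 2.4,"ty": 0,"tz": 0,"ax": 0,"ay": 0,"az": 0,"claw": 255},
    {"tx": 3.2,"ty": 0,"tz": 0,"ax": 0,"ay": 0,"az": 0,"claw": 255},
    {"tx": 4.0,"ty": 0,"tz": 0,"ax": 0,"ay": 0,"az": 0,"claw": 255},
    {"tx": 4.8,"ty": 0,"tz": 0,"ax": 0,"ay": 0,"az": 0,"claw": 255},
  ],
)

```text
time_s: 11.15
tool_pos: [0.5521, -0.3085, 0.0418]
ee_rot: [2.446, 1.971, 0.0]
ft_force: [0.4, 0.2, 0.4]
opening: 0.0002
grasp_force: 0.0
```

>>> arm_command(
  rows=[
    {"tx": 0.3,"ty": 0,"tz": 0,"ax": 0,"ay": 0,"az": 0,"claw": 255},
    {"tx": 0.6,"ty": 0,"tz": 0,"ax": 0,"ay": 0,"az": 0,"claw": 255},
    {"tx": 0.8,"ty": 0,"tz": 0,"ax": 0,"ay": 0,"az": 0,"claw": 255},
    {"tx": 1.0,"ty": 0,"tz": 0,"ax": 0,"ay": 0,"az": 0,"claw": 255},
    {"tx": 1.2,"ty": 0,"tz": 0,"ax": 0,"ay": 0,"az": 0,"claw": 255},
  ],
)

```text
time_s: 11.78
tool_pos: [0.5545, -0.2973, 0.0417]
ee_rot: [-2.447, -1.971, 0.0]
ft_force: [-0.2, -0.7, -1.0]
opening: 0.0001
grasp_force: 0.0
```

```bash
python3 go.py .5553 -.2920 .042 77.7
```

```text
t 11.78 p [ 0.5545 -0.2973  0.0417] yaw 77.7 f [-0.2 -0.7 -1. ] open 0.0001 grip 0.0
T cm [ 0.53 -0.03 -0.03] A [-0.  0.  0.]
```

>>> arm_command(
  rows=[
    {"tx": 0.1,"ty": 0,"tz": 0,"ax": 0,"ay": 0,"az": 0,"claw": 255},
    {"tx": 0.2,"ty": 0,"tz": 0,"ax": 0,"ay": 0,"az": 0,"claw": 255},
    {"tx": 0.3,"ty": 0,"tz": 0,"ax": 0,"ay": 0,"az": 0,"claw": 255},
    {"tx": 0.4,"ty": 0,"tz": 0,"ax": 0,"ay": 0,"az": 0,"claw": 255},
  ],
)

```text
time_s: 12.28
tool_pos: [0.5553, -0.2934, 0.0417]
ee_rot: [2.447, 1.971, 0.0]
ft_force: [0.6, 0.5, -0.0]
opening: -0.0004
grasp_force: 0.0
```

```bash
python3 - <<'E'
from h import *
import pickle
s=ctrl.snapshot("wrist"); pickle.dump(s,open("w7.pkl","wb")); save(s,"pics/w7.png")
E
python3 rel.py w7.pkl .06; python3 go.py .5553 -.2920 .042 77.7
```

```text
t 12.32 p [ 0.5553 -0.2932  0.0417] yaw 77.71 f [ 0.2  0.1 -0.3] open 0.0001 grip 0.0
T cm [ 0.11 -0.03 -0.03] A [-0.    -0.001  0.002]Traceback (most recent call last):
  File "rel.py", line 10, in <module>
    rep("stop",(z>.053)&(z<.063)&(l[:,0]>.06)&(l[:,0]<.12)&(abs(l[:,1])<.05))
    ~~~^^^^^^^^^^^^^^^^^^^^^^^^^^^^^^^^^^^^^^^^^^^^^^^^^^^^^^^^^^^^^^^^^^^^^^
  File "rel.py", line 8, in rep
    q=l[m]; c,sz,a=cv2.minAreaRect(q.astype(np.float32)*1000); print(nm,m.sum(),np.round(c,1),np.round(sz,1),round(a,2),"pct",np.percentile(q,[1,99],axis=0).round(4).tolist(),"z",np.percentile(z[m],[50,99]).round(4))
                                                                                                                              ~~~~~~~~~~~~~^^^^^^^^^^^^^^^^^
    return _quantile_unchecked(
        a, q, axis, out, overwrite_input, method, keepdims, weights)
    return _ureduce(a,
                    func=_quantile_ureduce_func,
    ...<5 lines>...
                    overwrite_input=overwrite_input,
                    method=method)
    r = func(a, **kwargs)
    result = _quantile(arr,
                       quantiles=q,
    ...<2 lines>...
                       out=out,
                       weights=wgt)
    slices_having_nans = np.isnan(arr[-1, ...])
                                  ~~~^^^^^^^^^
IndexError: index -1 is out of bounds for axis 0 with size 0
```

View pics/w7.png

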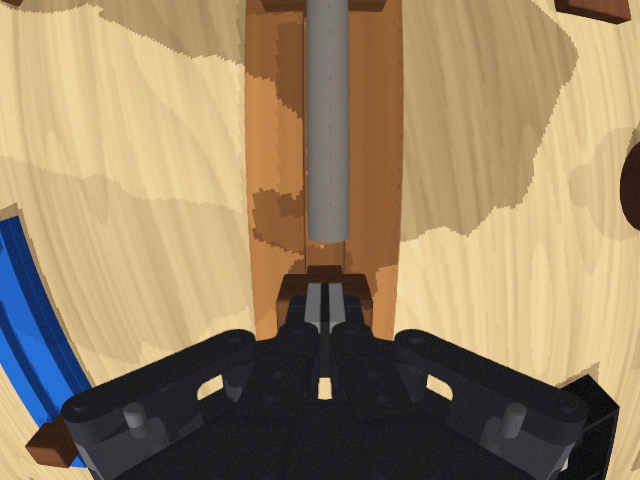

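The stone is upright with its near end at row 240. The jaw's front top edge is at about row 268, so a gap remains. I'll measure it.

```bash
cat > gap.py <<'E'
from h import *
import pickle,sys
s=pickle.load(open(sys.argv[1],"rb")); W=fish(s)
yaw=np.radians(77.75); R2=np.array([[np.cos(yaw),np.sin(yaw)],[-np.sin(yaw),np.cos(yaw)]]); o=np.array([.5657,-.2400])
P=W.reshape(-1,3); fr=s["frame"].reshape(-1,3).astype(int); l=(P[:,:2]-o)@R2.T; z=P[:,2]; ok=s["range_z"].ravel()>0
j=ok&(abs(z-.0605)<.003)&(l[:,0]<0.0)&(l[:,0]>-.11)&(abs(l[:,1])<.022)&(fr[:,0]-fr[:,2]>12)
st=ok&(z>.066)&(z<.081)&(abs(l[:,1])<.012)&(l[:,0]>-.05)&(abs(fr[:,0]-fr[:,2])<30)
for n,m in(("jaw",j),("stone",st)): print(n,m.sum(),np.percentile(l[m],[1,50,99],axis=0).round(4).tolist(),z[m].max().round(4))
p=ctrl.read_state()["tool_pos"]; print("tcp l",(R2@(p[:2]-o)).round(4))
E
python3 gap.py w7.pkl
```

```text
jaw 554 [[-0.0723, -0.022], [-0.0622, 0.0156], [-0.0575, 0.0209]] 0.0628
stone 10454 [[-0.0488, -0.0099], [0.0164, -0.0021], [0.0634, 0.0056]] 0.081
tcp l [-0.0542 -0.0012]
```

Run:
```python
exec(open("gap.py").read().replace("sys.argv[1]","'w7.pkl'").split("j=ok")[0])
L=np.dstack([l.reshape(480,640,2),z.reshape(480,640)])
for u in(290,316,325,335,360):
    print(u,[(v,)+tuple((L[v,u]*1000).round(0).astype(int)) for v in(255,264,270,276,281,286,292,300,308,320)])
s=ctrl.snapshot("scene"); pickle.dump(s,open("s2.pkl","wb")); save(s,"pics/s2.png",(190,270,390,470),3)
s=ctrl.snapshot("side"); pickle.dump(s,open("d2.pkl","wb"))
W=cloud(s)
```

```text
290 [(255, np.int64(-48), np.int64(17), np.int64(24)), (264, np.int64(-54), np.int64(17), np.int64(24)), (270, np.int64(-57), np.int64(17), np.int64(24)), (276, np.int64(-58), np.int64(17), np.int64(30)), (281, np.int64(-58), np.int64(16), np.int64(37)), (286, np.int64(-57), np.int64(15), np.int64(45)), (292, np.int64(-58), np.int64(15), np.int64(51)), (300, np.int64(-49), np.int64(12), np.int64(79)), (308, np.int64(-49), np.int64(11), np.int64(88)), (320, np.int64(-49), np.int64(11), np.int64(96))]
316 [(255, np.int64(-52), np.int64(3), np.int64(12)), (264, np.int64(-58), np.int64(4), np.int64(11)), (270, np.int64(-59), np.int64(3), np.int64(19)), (276, np.int64(-58), np.int64(3), np.int64(31)), (281, np.int64(-58), np.int64(3), np.int64(38)), (286, np.int64(11), np.int64(-1), np.int64(210)), (292, np.int64(-45), np.int64(2), np.int64(82)), (300, np.int64(-45), np.int64(2), np.int64(89)), (308, np.int64(-45), np.int64(2), np.int64(95)), (320, np.int64(-45), np.int64(2), np.int64(103))]
325 [(255, np.int64(-52), np.int64(-2), np.int64(11)), (264, np.int64(-58), np.int64(-2), np.int64
[... 728 characters left out ...]
-46), np.int64(-5), np.int64(80)), (300, np.int64(-45), np.int64(-5), np.int64(89)), (308, np.int64(-45), np.int64(-5), np.int64(96)), (320, np.int64(-45), np.int64(-5), np.int64(104))]
360 [(255, np.int64(-49), np.int64(-20), np.int64(23)), (264, np.int64(-54), np.int64(-20), np.int64(23)), (270, np.int64(-57), np.int64(-20), np.int64(23)), (276, np.int64(-57), np.int64(-20), np.int64(31)), (281, np.int64(-58), np.int64(-19), np.int64(38)), (286, np.int64(-58), np.int64(-18), np.int64(44)), (292, np.int64(-58), np.int64(-18), np.int64(52)), (300, np.int64(-58), np.int64(-17), np.int64(60)), (308, np.int64(-49), np.int64(-14), np.int64(87)), (320, np.int64(-49), np.int64(-13), np.int64(97))]
```

View pics/s2.png

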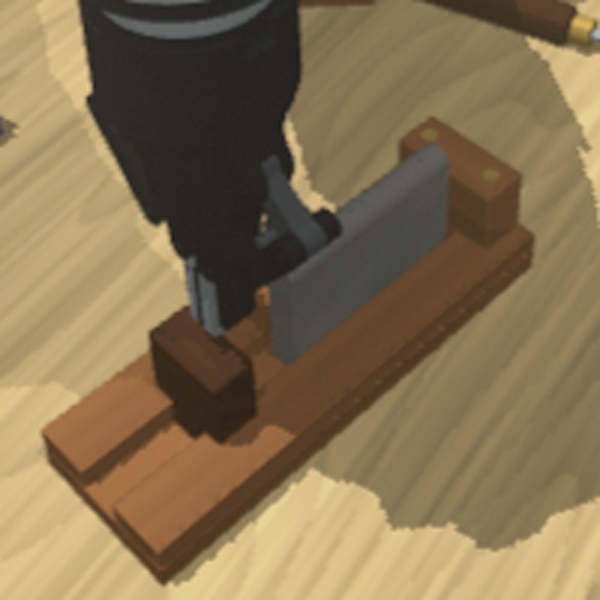

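The pads' ends are actually at z ≈ 72 mm, about 30 mm higher than the reported TCP. So the fingers passed above the jaw's top (61 mm), and the jaw and stone did not move. Before going lower I'll check the gripper's underside profile.

Run:
```python
exec(open("gap.py").read().replace("sys.argv[1]","'w7.pkl'").split("j=ok")[0])
p=ctrl.read_state()["tool_pos"]; c=R2@(p[:2]-o)
for nm in("w7.pkl","s2.pkl","d2.pkl"):
    s=pickle.load(open(nm,"rb")); W=(fish if nm[0]=="w" else cloud)(s).reshape(-1,3); ok=s["range_z"].ravel()>0
    fr=s["frame"].reshape(-1,3).astype(int); W=W[ok]; fr=fr[ok]
    l=(W[:,:2]-o)@R2.T-c; z=W[:,2]; dark=(fr.max(1)<75)|(fr.max(1)-fr.min(1)<14)
    for a in range(-50,70,10):
        for nmy,my in(("mid",abs(l[:,1])<.012),("side",(abs(l[:,1])>.012)&(abs(l[:,1])<.09))):
            m=dark&my&(l[:,0]>a/1e3)&(l[:,0]<a/1e3+.01)&(z>.064)&(z<.19)
            # exclude stone
            m&=~((l[:,0]>.02)&(z<.083)&(abs(l[:,1])<.02))
            if m.sum()>8: print(nm,a,nmy,m.sum(),"zmin",np.percentile(z[m],2).round(4))
```

```text
w7.pkl -20 mid 50 zmin 0.1041
w7.pkl -20 side 65 zmin 0.1199
w7.pkl -10 mid 751 zmin 0.1045
w7.pkl -10 side 4338 zmin 0.121
w7.pkl 0 mid 7890 zmin 0.0758
w7.pkl 0 side 22571 zmin 0.1143
w7.pkl 10 mid 11176 zmin 0.1114
w7.pkl 10 side 17200 zmin 0.1174
s2.pkl -30 mid 10 zmin 0.1647
s2.pkl -30 side 10 zmin 0.1635
s2.pkl -20 mid 534 zmin 0.0764
s2.pkl -20 side 1011 zmin 0.118
s2.pkl -10 mid 137 zmin 0.0698
s2.pkl -10 side 558 zmin 0.0888
s2.pkl 0 mid 48 zmin 0.0759
s2.pkl 0 side 325 zmin 0.085
s2.pkl 10 side 28 zmin 0.1196
d2.pkl -10 side 68 zmin 0.1176
d2.pkl 0 mid 45 zmin 0.0706
d2.pkl 0 side 163 zmin 0.0875
d2.pkl 10 mid 148 zmin 0.0764
d2.pkl 10 side 289 zmin 0.1147
d2.pkl 20 mid 15 zmin 0.1373
d2.pkl 20 side 19 zmin 0.1402
```

The tips are about 29 mm above the TCP reading, and the gripper body is about 70 mm above it. Lowering 20 mm behind the jaw puts the tips at ~50 mm and the body at ~91 mm, clear of the stone's top.

>>> arm_command(
  rows=[
    {"tx": -2,"ty": 0,"tz": 0,"ax": 0,"ay": 0,"az": 0,"claw": 255},
    {"tx": -4.5,"ty": 0,"tz": 0,"ax": 0,"ay": 0,"az": 0,"claw": 255},
    {"tx": -6.4,"ty": 0,"tz": 0,"ax": 0,"ay": 0,"az": 0,"claw": 255},
    {"tx": -6.4,"ty": 0,"tz": 0,"ax": 0,"ay": 0,"az": 0,"claw": 255},
    {"tx": -6.4,"ty": 0,"tz": 1,"ax": 0,"ay": 0,"az": 0,"claw": 255},
  ],
)

```text
time_s: 13.05
tool_pos: [0.5419, -0.3563, 0.0317]
ee_rot: [2.446, 1.97, 0.001]
ft_force: [0.2, -0.5, -0.6]
opening: -0.0001
grasp_force: 0.0
```

>>> arm_command(
  rows=[
    {"tx": 0,"ty": 0,"tz": 1,"ax": 0,"ay": 0,"az": 0,"claw": 255},
    {"tx": 0.8,"ty": 0,"tz": 1,"ax": 0,"ay": 0,"az": 0,"claw": 255},
    {"tx": 1.8,"ty": 0,"tz": 1,"ax": 0,"ay": 0,"az": 0,"claw": 255},
    {"tx": 2.5,"ty": 0,"tz": 1,"ax": 0,"ay": 0,"az": 0,"claw": 255},
    {"tx": 3.1,"ty": 0,"tz": 1,"ax": 0,"ay": 0,"az": 0,"claw": 255},
  ],
)

```text
time_s: 13.68
tool_pos: [0.5486, -0.3252, 0.022]
ee_rot: [2.446, 1.971, -0.0]
ft_force: [-1.0, -2.2, 1.0]
opening: 0.0002
grasp_force: 1.3
```

>>> arm_command(
  rows=[
    {"tx": 0.4,"ty": 0,"tz": 0,"ax": 0,"ay": 0,"az": 0,"claw": 255},
    {"tx": 0.8,"ty": 0,"tz": 0,"ax": 0,"ay": 0,"az": 0,"claw": 255},
    {"tx": 1.2,"ty": 0,"tz": 0,"ax": 0,"ay": 0,"az": 0,"claw": 255},
  ],
)

```text
time_s: 14.05
tool_pos: [0.551, -0.314, 0.0218]
ee_rot: [2.446, 1.97, 0.0]
ft_force: [-0.4, -2.3, 1.5]
opening: -0.0001
grasp_force: 1.3
```

```bash
python3 go.py .5553 -.2920 .021 77.7
python3 - <<'E'
from h import *
import pickle
s=ctrl.snapshot("wrist"); pickle.dump(s,open("w8.pkl","wb"))
E
python3 gap.py w8.pkl
```

```text
t 14.05 p [ 0.551  -0.314   0.0218] yaw 77.69 f [-0.4 -2.3  1.5] open -0.0001 grip 1.3
T cm [ 2.24 -0.05  0.08] A [ 0.003  0.002 -0.001]
jaw 6369 [[-0.0652, -0.0215], [-0.0538, -0.0008], [-0.044, 0.0203]] 0.0632
stone 9378 [[-0.0259, -0.01], [0.0035, -0.0024], [0.0347, 0.0052]] 0.0801
tcp l [-0.0749 -0.0013]
```

Contact: the force reads about 2.4 N, as expected, and the jaw's front is now at −44 mm. Another 23 mm to go.

>>> arm_command(
  rows=[
    {"tx": 0.5,"ty": 0,"tz": 0,"ax": 0,"ay": 0,"az": 0,"claw": 255},
    {"tx": 1.0,"ty": 0,"tz": 0,"ax": 0,"ay": 0,"az": 0,"claw": 255},
    {"tx": 1.4,"ty": 0,"tz": 0,"ax": 0,"ay": 0,"az": 0,"claw": 255},
    {"tx": 1.7,"ty": 0,"tz": 0,"ax": 0,"ay": 0,"az": 0,"claw": 255},
    {"tx": 2.0,"ty": 0,"tz": 0,"ax": 0,"ay": 0,"az": 0,"claw": 255},
  ],
)

```text
time_s: 14.72
tool_pos: [0.5552, -0.2943, 0.0217]
ee_rot: [2.446, 1.971, -0.0]
ft_force: [-0.5, -4.2, 3.2]
opening: 0.0001
grasp_force: 1.8
```

>>> arm_command(
  rows=[
    {"tx": 0.1,"ty": 0,"tz": 0,"ax": 0,"ay": 0,"az": 0,"claw": 255},
    {"tx": 0.15,"ty": 0,"tz": 0,"ax": 0,"ay": 0,"az": 0,"claw": 255},
    {"tx": 0.2,"ty": 0,"tz": 0,"ax": 0,"ay": 0,"az": 0,"claw": 255},
  ],
)

```text
time_s: 15.1
tool_pos: [0.5555, -0.2925, 0.0217]
ee_rot: [2.446, 1.971, -0.0]
ft_force: [0.2, -4.0, 1.8]
opening: 0.0001
grasp_force: 1.8
```

```bash
python3 go.py .5553 -.2920 .021 77.7
python3 - <<'E'
from h import *
import pickle
s=ctrl.snapshot("wrist"); pickle.dump(s,open("w9.pkl","wb"))
E
python3 gap.py w9.pkl
```

```text
t 15.1 p [ 0.5555 -0.2925  0.0217] yaw 77.71 f [ 0.2 -4.   1.8] open 0.0001 grip 1.8
T cm [ 0.04 -0.03  0.07] A [0.    0.001 0.001]
jaw 5744 [[-0.0436, -0.0216], [-0.0331, 0.0001], [-0.0222, 0.0204]] 0.0634
stone 13084 [[-0.0482, -0.0101], [0.0137, -0.0023], [0.0563, 0.0089]] 0.081
tcp l [-0.0534 -0.0012]
```

Nearly there: the jaw's front is at −22, the stone is being pushed along, and snug is about −20. I'll continue in small steps until the force rises.

>>> arm_command(
  rows=[
    {"tx": 0.05,"ty": 0,"tz": 0,"ax": 0,"ay": 0,"az": 0,"claw": 255},
    {"tx": 0.1,"ty": 0,"tz": 0,"ax": 0,"ay": 0,"az": 0,"claw": 255},
    {"tx": 0.1,"ty": 0,"tz": 0,"ax": 0,"ay": 0,"az": 0,"claw": 255},
  ],
)

```text
time_s: 15.52
tool_pos: [0.5558, -0.2914, 0.0217]
ee_rot: [-2.446, -1.971, -0.0]
ft_force: [-0.2, -3.3, 1.9]
opening: 0.0002
grasp_force: 1.6
```

>>> arm_command(
  rows=[
    {"tx": 0.05,"ty": 0,"tz": 0,"ax": 0,"ay": 0,"az": 0,"claw": 255},
    {"tx": 0.05,"ty": 0,"tz": 0,"ax": 0,"ay": 0,"az": 0,"claw": 255},
  ],
)

```text
time_s: 15.78
tool_pos: [0.5558, -0.2912, 0.0217]
ee_rot: [2.446, 1.971, -0.001]
ft_force: [0.1, -5.3, 2.0]
opening: -0.0003
grasp_force: 2.6
```

>>> arm_command(
  rows=[
    {"tx": 0.05,"ty": 0,"tz": 0,"ax": 0,"ay": 0,"az": 0,"claw": 255},
    {"tx": 0.05,"ty": 0,"tz": 0,"ax": 0,"ay": 0,"az": 0,"claw": 255},
  ],
)

```text
time_s: 16.02
tool_pos: [0.5558, -0.2912, 0.0217]
ee_rot: [2.446, 1.97, -0.002]
ft_force: [-1.5, -7.3, 1.9]
opening: -0.0003
grasp_force: 4.1
```

>>> arm_command(
  rows=[
    {"tx": 0.05,"ty": 0,"tz": 0,"ax": 0,"ay": 0,"az": 0,"claw": 255},
    {"tx": 0.05,"ty": 0,"tz": 0,"ax": 0,"ay": 0,"az": 0,"claw": 255},
  ],
)

```text
time_s: 16.27
tool_pos: [0.5559, -0.2912, 0.0218]
ee_rot: [2.446, 1.969, -0.003]
ft_force: [-2.7, -10.2, 1.1]
opening: -0.0002
grasp_force: 5.6
```

The position has stopped and the force is climbing to 10 N, so it is snug. Back away, rise and check.

>>> arm_command(
  rows=[
    {"tx": -0.5,"ty": 0,"tz": 0,"ax": 0,"ay": 0,"az": 0,"claw": 255},
    {"tx": -2.5,"ty": 0,"tz": 0,"ax": 0,"ay": 0,"az": 0,"claw": 255},
    {"tx": -4,"ty": 0,"tz": -1,"ax": 0,"ay": 0,"az": 0,"claw": 255},
    {"tx": -4.5,"ty": 0,"tz": -5,"ax": 0,"ay": 0,"az": 0,"claw": 255},
    {"tx": -4.5,"ty": 0,"tz": -10,"ax": 0,"ay": 0,"az": 0,"claw": 255},
  ],
)

```text
time_s: 16.9
tool_pos: [0.5456, -0.3349, 0.1227]
ee_rot: [-2.447, -1.968, 0.0]
ft_force: [-0.3, -0.1, -0.2]
opening: 0.0
grasp_force: 0.0
```

>>> arm_command(
  rows=[
    {"tx": 0,"ty": 0,"tz": -3,"ax": 0,"ay": 0,"az": 0,"claw": 255},
    {"tx": 0,"ty": 0,"tz": -5,"ax": 0,"ay": 0,"az": 0,"claw": 255},
    {"tx": 0,"ty": 0,"tz": -5,"ax": 0,"ay": 0,"az": 0,"claw": 255},
  ],
)

```text
time_s: 17.27
tool_pos: [0.5468, -0.3351, 0.1734]
ee_rot: [2.445, 1.968, 0.001]
ft_force: [-0.1, 0.1, -0.1]
opening: -0.0002
grasp_force: 0.0
```

```bash
python3 - <<'E'
from h import *
import pickle
s=ctrl.snapshot("wrist"); pickle.dump(s,open("w10.pkl","wb")); save(s,"pics/w10.png")
E
python3 gap.py w10.pkl; python3 rel.py w10.pkl .06 | tail -9
```

```text
jaw 1595 [[-0.042, -0.0213], [-0.0314, -0.0004], [-0.0208, 0.02]] 0.0633
stone 2658 [[-0.02, -0.0098], [0.0253, -0.0025], [0.0733, 0.0046]] 0.0796
tcp l [-0.0966 -0.0013]
stop 278 [80.4 -0.8] [ 4.2 59.7] 0.38 pct [[0.0786, -0.0299], [0.0823, 0.0286]] z [0.0567 0.059 ]
face 5976 [39.5 -1. ] [80.5 79. ] 90.0 pct [[0.0008, -0.0401], [0.0783, 0.0386]] z [0.0235 0.0254]
floor 272 [39.5  8.1] [78.9  2.8] 0.07 pct [[0.0008, 0.0067], [0.0785, 0.0095]] z [0.0116 0.0149]
stone 1208 [53.1 -2.7] [46.  16.1] 0.17 pct [[0.0305, -0.0098], [0.0738, 0.0054]] z [0.0764 0.0787]
0.03 128 [-0.009  -0.0019  0.0046] 0.0784
0.04 262 [-0.009  -0.0022  0.0046] 0.0787
0.05 264 [-0.009  -0.0019  0.0054] 0.0785
0.06 257 [-0.0091 -0.0019  0.0054] 0.0784
0.07 108 [-0.0091 -0.0019  0.0054] 0.0781
```

View pics/w10.png

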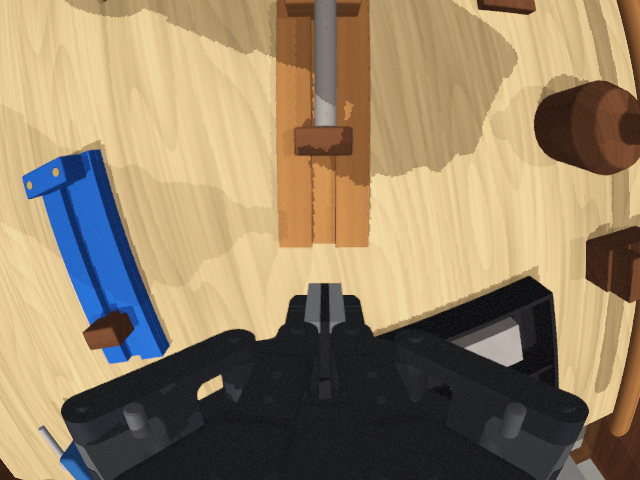

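The jaw at (323,140) is right against the stone's near end. Stone and jaw faces meet at x ≈ −20 mm and the stop is at 80, so it is snug and upright on the floor, and the arm is clear.

```bash
python3 -c "
from cell import ctrl
print(ctrl.job_done())"
```

```text
the job is handed in; nothing more can be done
None
```

The job is handed in at about 17 s: the long slip stone stands upright on the groove's floor, rounded edge up, snug between the jaw and the fixed stop by my last measurement (hand-in gave no verdict), and I did not touch the other stones or the gouge.

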